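# Put the gluing weights back in their tray

## Task

Put the four solid steel gluing weights back in the wooden tray: stack the three square ones in the wide compartment, largest at the bottom and smallest on top, each squared up on the one beneath with nothing overhanging, and lay the bar flat in the narrow compartment. The drilled, forked and slotted steel pieces belong to the lathe: leave them where they lie.

Things in the scene. Friction and masses are not known exactly. Their poses are not given: they have to be found in the camera images.
- tray: fixed low wooden tray with two compartments, outside 142 (x) by 220 (y) by 18 mm high, floor 5 mm thick, walls 6 mm, open at the top. Origin: centre of its underside, z up. Wide compartment: inside 130 (x) by 124 (y) mm, centred at y = -42 mm in the tray's frame. Narrow compartment: inside 130 (x) by 78 (y) mm, centred at y = +65 mm. A 6 mm dividing wall, as high as the rim, lies between them. The tray's position and its yaw (up to 0.2 rad) vary.
- big_c (a point): largest solid square steel weight, 64 x 64 x 18 mm, about 0.57 kg; point at its centre, half-way up. x and y axes run square to the sides, z up; it lies flat on the bench.
- mid_c (a point): middle solid square steel weight, 46 x 46 x 18 mm, about 0.3 kg; point at its centre, half-way up. x and y axes run square to the sides, z up; it lies flat on the bench.
- small_c (a point): smallest solid square steel weight, 30 x 30 x 18 mm, about 0.13 kg; point at its centre, half-way up. x and y axes run square to the sides, z up; it lies flat on the bench.
- bar_c (a point): solid steel bar weight, 100 (x) x 20 (y) x 20 (z) mm, about 0.31 kg, lying on the bench; point at its centre, half-way up. Its x axis is the long axis; it can lie at up to 0.5 rad from world x.
- bored_c (a point): look-alike, does not belong: steel square 64 x 64 x 18 mm with a round 32 mm hole through its middle; point at its centre, half-way up. x and y axes run square to the sides, z up; it lies flat on the bench.
- fork_c (a point): look-alike, does not belong: U-shaped steel block 46 x 46 x 18 mm with an open-ended 16 mm wide slot running in from its +x side; point at its centre, half-way up. x and y axes run square to the sides, z up; it lies flat on the bench.
- strap_c (a point): look-alike, does not belong: steel bar 100 (x) x 22 (y) x 20 (z) mm with a lengthwise through slot 60 x 8 mm; point at its centre, half-way up. Its x axis is the long axis; it can lie at up to 0.5 rad from world x.
Not all that is in view belongs to the job. What is shaped like the part that bears small_c but purple is not meant. What is shaped like the part that bears bar_c but green is not meant.

How it is judged:
By the outcome, as a careful person would: the job done as asked, in the order asked, and still so for the second after the job is handed in, with the robot touching nothing.
It also fails if it takes over 106 s, if anything falls off the work surface, if the arm or the gripper's body presses on something with over 40 N, if the wrist force passes 120 N, or if a joint passes its speed limit or range.

## Robot

A 7-joint arm with a two-finger parallel gripper is mounted at the origin on the work surface. World frame = base frame: x ahead of the robot, y to its left, z up, the work surface at z = 0. Lengths are in m, angles in rad, forces in N, time in s.
With the tool pointing down it reaches from about 0.425 to 0.925 m from the base axis. Payload 6.8 kg.
Tool frame: the origin (TCP) lies between the finger pads; the fingertips stand r.tcp_to_tips ahead of it and the grasp point (between the pads) lies 3 mm ahead of it (r.tcp_to_tips is the distance from the TCP to the fingertips, in m); z points along the fingers, y is the line along which they close (so a half turn about z gives the same grasp; the last joint's range is limited). The gripper opens to 85 mm and grips with 20 to 120 N. Pads are 22 mm wide; open, the fingers measure 114 mm over their backs; the gripper's body (76 mm by 85 mm) begins 54 mm behind the grasp point. The pads swing forward as they close: fully open they stand 13 mm farther back than shut.
Start: joints at [0.997, 0.477, 0.022, 1.555, -0.011, 1.109, -0.083], TCP at [0.303, -0.603, 0.221] pointing down, gripper open.
Joint ranges: [-2.96, 2.96], [-0.34, 2.1], [-1.41, 1.46], [0.24, 2.44], [-1.37, 4.51], [0.17, 1.92], [-2.96, 2.96]. Speed limits (rad/s): [2.39, 2.39, 3.14, 3.14, 3.14, 3.14, 3.14].

## Interface

Orientations are given as a rotation vector (axis times angle).
In Python, from bench import r gives the robot as it stands. The module is installed in compiled form; this text tells all that it offers.
- The arm moves only by the tool step_arm, never from a script. Its argument "moves" is a list of rows, each an object of numbers: "rx", "ry", "rz": the turn, a rotation vector about the tool's x, y, z in degrees; "dx", "dy", "dz": the shift along the tool's x, y, z in mm; "gripper": the opening, from -1 (shut) to 1 (fully open). In form: [{"rx": .., "ry": .., "rz": .., "dx": .., "dy": .., "dz": .., "gripper": ..}, ...]. A call has 1 to 20 rows; each row shifts and turns the commanded pose from where the row before left it, along the tool's axes as they then stand; what a row does not reach is not made up. A row lasts 1/8 s, in which the tool goes at most 62.5 mm and 10.7 degrees, less where a joint would pass 70% of its speed; a pose out of reach is approached as far as the arm can. A call is refused whole if a number of a shift passes 62.5 or a number of a turn 10.7, either way. A call with a gripper value outside its range is refused whole. The fingers move at their own pace and stop on an object; "grip_force" is the grip in N (left out, the last holds). Time passes only in rows, so rows that do not move let the fingers close. It gives the time, the measured TCP pose, the force, the opening and the grip force at its end, in the units of the state.
- r.get_obs(): the state, without advancing time (a new reading comes with each control period).
- r.grab_frame(name): name is "scene" or "top" or "wrist"; returns the picture (420x560x3 uint8, blue, green, red); there is no depth.
- r.camera_info(name): a dict with "mtx" (3x3 intrinsics, pixels), "rvec" (rotation vector, rad) and "tvec" (3), from world to camera coordinates, as OpenCV has them. Camera axes: x right, y down, z forward; pixel columns grow to the right and rows downward; lengths in m; the calibration is good to about 2 mm. A picture is of the moment at which its call begins: read the wrist's pose just before it. camera_info takes no time and is no camera call; for the wrist camera it gives the pose at the moment of the call.
- r.hand_in(): hands the job in; it is judged then, once.
The state is a dict: "clock": time; "joints": joint angles; "qvel": joint speeds; "tau": joint torques, N m; "tcp_pos": TCP position; "orientation": TCP orientation; "contact_force": force on the tool from outside, world axes, zero at the start; "moment": the same for the moment, N m; "grip_width": finger opening in m; "gripper_force": force on a finger pad.
Only numpy, scipy, OpenCV 4.12 (cv2) and the standard library are available. Lean on these libraries where they do the work, as an engineer would, in place of code of your own. Each camera call takes 0.05 s, during which the arm holds its last target. There are 200 camera calls.

## Working session

There is one attempt and no reset: what is moved stays moved. The work goes in short steps, Python scripts to look and compute and a tool call to move; the robot and the scene stay as the last step left them, time stands still between calls to the robot, and variables do not carry over. Pictures are saved under pics/ and viewed, at most 14 in all, crops included, and the job is handed in when it is done.

Besides the shell and the picture viewer there is one more tool, called after "Call:" by a JSON object that holds its "op" and its "data". step_arm: Moves the arm, as the interface text tells. Its arguments: {"type":"object","properties":{"moves":{"type":"array","items":{"type":"object","properties":{"rx":{"type":"number"},"ry":{"type":"number"},"rz":{"type":"number"},"dx":{"type":"number"},"dy":{"type":"number"},"dz":{"type":"number"},"gripper":{"type":"number"}}}},"grip_force":{"type":"number"}},"required":["moves"]}

```bash
mkdir -p pics; python3 - <<'E'
from bench import r
import cv2,numpy as np
for n in("top","scene"):
    f=r.grab_frame(n); cv2.imwrite(f"pics/{n}0.png",f)
    c=r.camera_info(n); print(n,c)
print(r.tcp_to_tips, r.get_obs())
E
```

```text
top {'mtx': array([[479.79284085,   0.        , 280.13346493],
       [  0.        , 479.79284085, 208.53641859],
       [  0.        ,   0.        ,   1.        ]]), 'rvec': array([ 2.21251784, -2.16013188,  0.09827112]), 'tvec': array([-0.03102379,  0.52340128,  1.17694269])}
scene {'mtx': array([[456.01361504,   0.        , 284.66271115],
       [  0.        , 456.01361504, 208.16994436],
       [  0.        ,   0.        ,   1.        ]]), 'rvec': array([ 0.97323697,  2.66870137, -0.76903937]), 'tvec': array([ 0.3983716 , -0.2577166 ,  1.19767492])}
0.022 {'clock': 0.1, 'joints': array([ 0.99692381,  0.47772424,  0.02234219,  1.5563694 , -0.01150846,
        1.10932353, -0.08310822]), 'qvel': array([-0.00078535, -0.00192731,  0.00117146, -0.00161381, -0.00118747,
        0.00010438,  0.00159714]), 'tau': array([ 4.65937032e-03, -5.97759461e+01,  1.61352005e+00, -2.81953132e+01,
        1.28449907e-02,  5.03079951e-03, -1.08353539e-07]), 'tcp_pos': array([ 0.3028854 , -0.60259134,  0.22011129]), 'orientation': array([-3.05520401e+00, -7.24676950e-01,  7.90992871e-04]), 'contact_force': array([-0.77268167,  0.29088707, -0.1817325 ]), 'moment': array([-0.0363371 , -0.01998642, -0.01305793]), 'gripper_force': 0.0, 'grip_width': 0.08574281652001742}
```

View pics/top0.png

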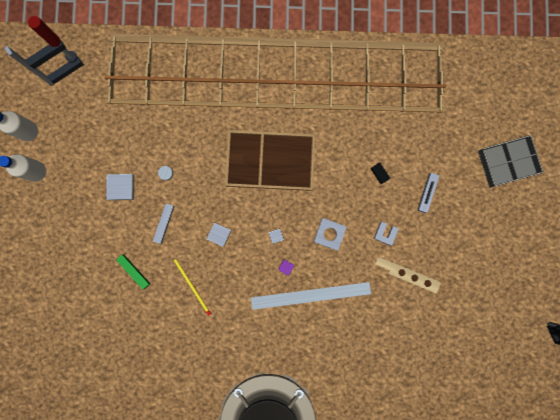

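View pics/scene0.png

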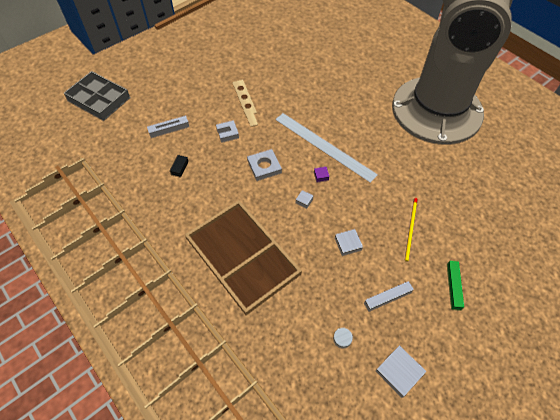

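The top view shows these candidates:
- **Big square:** solid at (120,187); bored one at (330,234).
- **Mid square:** solid at (219,234); fork at (387,233).
- **Small square:** steel at (276,236); purple at (287,267).
- **Bar:** steel at (163,224); slotted strap at (429,192), green at (131,271), long rule at (310,296).
- **Tray:** (270,160); the grey 4-cell tray at (510,160) is a distractor.

I choose the solid steel ones and will measure them next.

```bash
cat > h.py <<'E'
import numpy as np, cv2
from bench import r
from scipy.spatial.transform import Rotation as Ro
def cast(ci,px,z):
    R=cv2.Rodrigues(np.array(ci["rvec"],float))[0]; t=np.array(ci["tvec"],float).ravel()
    px=np.atleast_2d(np.array(px,float))
    d=np.c_[px,np.ones(len(px))]@np.linalg.inv(ci["mtx"]).T@R; c=-R.T@t
    return c+d*((z-c[2])/d[:,2])[:,None]
def rect(ci,cnt,z):
    "minAreaRect of the contour cast onto plane z: centre, size (mm), yaw of long side (deg)"
    p=cast(ci,cnt.reshape(-1,2),z)[:,:2]
    (c,s,a)=cv2.minAreaRect((p*1000).astype(np.float32))
    if s[0]<s[1]: s=s[::-1]; a+=90
    return np.round(c,1),np.round(s,1),round((a+90)%180-90,1)
def steel(f):
    h=cv2.cvtColor(f,cv2.COLOR_BGR2HSV)
    return cv2.inRange(h,(80,10,120),(135,110,255))
def pose():
    o=r.get_obs(); R=Ro.from_rotvec(o["orientation"]).as_matrix()
    return o,R
def go(x,y,z,yaw):
    "tool-frame shifts (mm) and turns (deg): turn first, then shift; yaw = world angle of tool x, mod 180"
    o,R=pose(); cur=np.degrees(np.arctan2(R[1,0],R[0,0]))
    rz=-((yaw-cur+90)%180-90); 
    T=Ro.from_euler("z",np.radians(cur-rz)).as_matrix()@np.diag([1,-1,-1.])
    d=T.T@(np.array([x,y,z])-o["tcp_pos"]*1000)
    print("cur",np.round(o["tcp_pos"]*1000,1),"yaw",round(cur,2),"tilt",np.round(np.degrees(np.arccos(-R[2,2])),2),"j7",o["joints"][6].round(2),"-> rz %.1f  d %s"%(rz,np.round(d,1)),"t",o["clock"])
E
python3 - <<'E'
from h import *
f=cv2.imread("pics/top0.png"); ci=r.camera_info("top")
m=steel(f)
for c in cv2.findContours(m,0,2)[0]:
    if cv2.contourArea(c)>60:
        print(c.reshape(-1,2).mean(0).round(),cv2.contourArea(c),*rect(ci,c,.018))
h=cv2.cvtColor(f,cv2.COLOR_BGR2HSV)
print(h[187,120],h[160,240],h[160,290],h[140,232],h[220,100])
m=cv2.inRange(h,(0,0,0),(30,255,95)); m[:120]=0;m[200:]=0;m[:,:210]=0;m[:,330:]=0
m=cv2.morphologyEx(m,cv2.MORPH_OPEN,np.ones((5,5)))
for c in cv2.findContours(m,0,2)[0]:
    if cv2.contourArea(c)>500: print("tray",cv2.boundingRect(c),*rect(ci,c,.005),*rect(ci,c,.018))
a=cv2.resize(f[125:285,95:300],None,fx=3.8,fy=3.7,interpolation=2); cv2.imwrite("pics/crop.png",a)
go(500,100,250,0)
print(r.camera_info("wrist"))
E
```

```text
[311. 295.] 1244.5 [311.1 -98.9] [293.5  28.2] -81.4
[276. 235.] 107.0 [456.3  -9.4] [28.4 27.4] 18.2
[218. 234.] 291.5 [456.3 133.6] [44.7 44.4] -23.0
[386. 233.] 207.5 [ 468.8 -284.4] [45.7 45.6] 68.7
[329. 234.] 591.5 [ 464.2 -143.2] [63.4 62.8] 71.3
[163. 223.] 262.5 [480.6 272.9] [98.7 19.3] -16.6
[115. 188.] 568.5 [569.9 386.9] [62.5 62.2] 2.7
[428. 193.] 298.5 [ 574.3 -391.5] [99.4 22.2] -17.7
[165. 173.] 123.5 [607.9 272.5] [33.1 30. ] 2.4
[108  36 185] [ 12 154  76] [ 11 152  72] [ 11 155  66] [ 16 124 144]
tray (262, 135, 50, 52) [649.  -31.7] [129.4 122.7] -1.4 [646.7 -31.4] [128.  121.3] -1.4
tray (228, 133, 33, 52) [651.4  76.5] [129.8  76.2] -1.5 [649.1  75.6] [128.4  75.4] -1.5
cur [ 302.9 -602.6  220.1] yaw 26.69 tilt 0.1 j7 -0.08 -> rz 26.7  d [ 197.1 -702.6  -29.9] t 0.1
{'mtx': array([[341.5864664 ,   0.        , 282.32347313],
       [  0.        , 341.5864664 , 204.97136355],
       [  0.        ,   0.        ,   1.        ]]), 'rvec': array([-2.43689362,  1.50226685,  0.24169795]), 'tvec': array([-0.67325699, -0.039212  ,  0.38006742])}
```

View pics/crop.png

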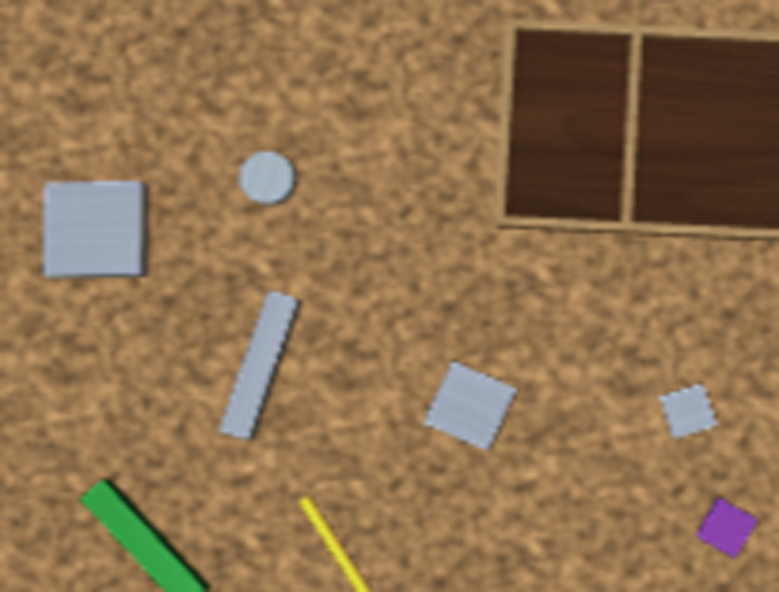

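The crop confirms it: solid big at (95,228), mid (470,405), small (688,410) and bar (260,365), with no holes or slots. Moving above the big one.

Call:
{"op": "step_arm", "data": {"moves": [{"rz": 8}, {"rz": 8}, {"rz": 8}, {"dx": 50, "dy": -35}, {"dx": 50, "dy": -35}, {"dx": 50, "dy": -35}, {"dx": 50, "dy": -35}, {"dx": 50, "dy": -50}, {"dx": 30, "dy": -60}, {"dx": 30, "dy": -60}, {"dy": -60}, {"dy": -60}, {"dy": -60}, {"dy": -60}, {"dy": -60}, {"dy": -60}, {"dy": -60}, {"dy": -60}, {"dy": -60}, {"dy": -60}]}}

```text
invalid input at $.moves[0]: expected keys rx, ry, rz, dx, dy, dz, gripper
```

```bash
python3 -c "
from h import *
go(570,387,100,2.7)"
```

```text
cur [ 302.9 -602.6  220.1] yaw 26.69 tilt 0.1 j7 -0.08 -> rz 24.0  d [ 313.4 -975.9  120.1] t 0.1
```

Call:
{"op": "step_arm", "data": {"moves": [{"rx": 0, "ry": 0, "rz": 8, "dx": 0, "dy": 0, "dz": 0, "gripper": 1}, {"rx": 0, "ry": 0, "rz": 8, "dx": 0, "dy": 0, "dz": 0, "gripper": 1}, {"rx": 0, "ry": 0, "rz": 8, "dx": 0, "dy": 0, "dz": 0, "gripper": 1}, {"rx": 0, "ry": 0, "rz": 0, "dx": 50, "dy": -35, "dz": 0, "gripper": 1}, {"rx": 0, "ry": 0, "rz": 0, "dx": 50, "dy": -35, "dz": 0, "gripper": 1}, {"rx": 0, "ry": 0, "rz": 0, "dx": 50, "dy": -35, "dz": 0, "gripper": 1}, {"rx": 0, "ry": 0, "rz": 0, "dx": 50, "dy": -36, "dz": 0, "gripper": 1}, {"rx": 0, "ry": 0, "rz": 0, "dx": 50, "dy": -55, "dz": 0, "gripper": 1}, {"rx": 0, "ry": 0, "rz": 0, "dx": 33, "dy": -60, "dz": 0, "gripper": 1}, {"rx": 0, "ry": 0, "rz": 0, "dx": 30, "dy": -60, "dz": 0, "gripper": 1}, {"rx": 0, "ry": 0, "rz": 0, "dx": 0, "dy": -60, "dz": 0, "gripper": 1}, {"rx": 0, "ry": 0, "rz": 0, "dx": 0, "dy": -60, "dz": 0, "gripper": 1}, {"rx": 0, "ry": 0, "rz": 0, "dx": 0, "dy": -60, "dz": 0, "gripper": 1}, {"rx": 0, "ry": 0, "rz": 0, "dx": 0, "dy": -60, "dz": 0, "gripper": 1}, {"rx": 0, "ry": 0, "rz": 0, "dx": 0, "dy": -60, "dz": 0, "gripper": 1}, {"rx": 0, "ry": 0, "rz": 0, "dx": 0, "dy": -60, "dz": 20, "gripper": 1}, {"rx": 0, "ry": 0, "rz": 0, "dx": 0, "dy": -60, "dz": 20, "gripper": 1}, {"rx": 0, "ry": 0, "rz": 0, "dx": 0, "dy": -60, "dz": 20, "gripper": 1}, {"rx": 0, "ry": 0, "rz": 0, "dx": 0, "dy": -60, "dz": 20, "gripper": 1}, {"rx": 0, "ry": 0, "rz": 0, "dx": 0, "dy": -60, "dz": 0, "gripper": 1}]}}

```text
clock: 2.6
tcp_pos: [0.5595, 0.3059, 0.1396]
orientation: [3.138, 0.073, -0.005]
contact_force: [0.5, 1.0, -0.0]
grip_width: 0.0855
gripper_force: 0.0
```

```bash
cat > w.py <<'E'
from h import *
import sys
ci=r.camera_info("wrist"); f=r.grab_frame("wrist"); cv2.imwrite(f"pics/{sys.argv[1]}.png",f)
z=float(sys.argv[2])
for c in cv2.findContours(steel(f),0,2)[0]:
    if cv2.contourArea(c)>300: print(c.reshape(-1,2).mean(0).round(),cv2.contourArea(c),*rect(ci,c,z))
E
python3 w.py w1 .018; python3 -c "
from h import *
go(570,387,100,2.7)"
```

```text
[462. 300.] 1463.5 [460.5 137.6] [43.3 40.1] 67.2
[313. 274.] 1801.0 [482.1 277. ] [98.3 18.8] -16.6
[179. 169.] 5411.5 [572.3 387.9] [62.  61.2] -87.4
[322. 134.] 1309.5 [610.8 278. ] [32.7 31.4] 2.6
cur [557.  317.9 140.8] yaw 3.27 tilt 0.4 j7 -2.21 -> rz 0.6  d [ 16.3 -68.4  40.8] t 2.65
```

View pics/w1.png

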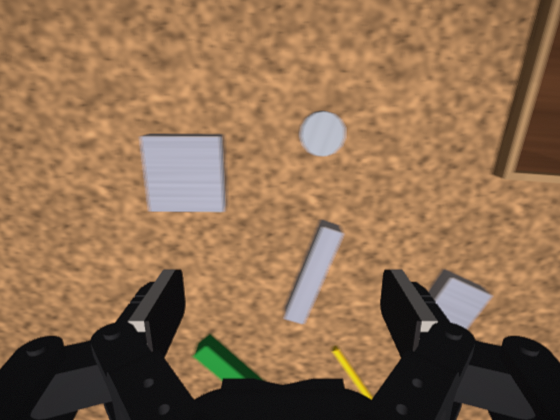

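The wrist view shows the solid big weight at (183,173), the bar at (314,272) and the disc at (322,134). I'll settle first, then remeasure.

Call:
{"op": "step_arm", "data": {"moves": [{"rx": 0, "ry": 0, "rz": 0.6, "dx": 0, "dy": -68, "dz": 0, "gripper": 1}]}}

```text
out of range
```

Call:
{"op": "step_arm", "data": {"moves": [{"rx": 0, "ry": 0, "rz": 0.6, "dx": 0, "dy": -20, "dz": 0, "gripper": 1}, {"rx": 0, "ry": 0, "rz": 0, "dx": 0, "dy": -30, "dz": 0, "gripper": 1}, {"rx": 0, "ry": 0, "rz": 0, "dx": 0, "dy": 0, "dz": 0, "gripper": 1}, {"rx": 0, "ry": 0, "rz": 0, "dx": 0, "dy": 0, "dz": 0, "gripper": 1}, {"rx": 0, "ry": 0, "rz": 0, "dx": 0, "dy": 0, "dz": 0, "gripper": 1}]}}

```text
clock: 3.28
tcp_pos: [0.5597, 0.353, 0.1419]
orientation: [3.14, 0.053, 0.0]
contact_force: [0.1, 0.6, 0.4]
grip_width: 0.0853
gripper_force: 0.0
```

```bash
python3 w.py w2 .018; python3 -c "
from h import *
go(570,387,100,2.7)"
```

```text
[509. 303.] 1771.5 [458.6 136. ] [43.8 43.6] -22.7
[368. 276.] 1773.5 [481.8 274. ] [98.1 18.3] -16.6
[219. 178.] 5321.5 [572.  387.4] [61.8 61.2] -88.1
[382. 135.] 1354.0 [610.8 276.5] [33.1 33. ] 1.9
cur [559.6 353.3 142. ] yaw 1.96 tilt 0.05 j7 -2.28 -> rz -0.7  d [ 11.9 -33.2  42. ] t 3.325
```

Call:
{"op": "step_arm", "data": {"moves": [{"rx": 0, "ry": 0, "rz": -0.3, "dx": 13, "dy": -33.5, "dz": 30, "gripper": 1}, {"rx": 0, "ry": 0, "rz": 0, "dx": 0, "dy": 0, "dz": 30, "gripper": 1}, {"rx": 0, "ry": 0, "rz": 0, "dx": 0, "dy": 0, "dz": 10, "gripper": 1}, {"rx": 0, "ry": 0, "rz": 0, "dx": 0, "dy": 0, "dz": 0, "gripper": 1}, {"rx": 0, "ry": 0, "rz": 0, "dx": 0, "dy": 0, "dz": 0, "gripper": 1}]}}

```text
clock: 3.95
tcp_pos: [0.5717, 0.3889, 0.0734]
orientation: [-3.14, -0.064, -0.003]
contact_force: [-0.3, 0.0, 0.4]
grip_width: 0.0854
gripper_force: 0.0
```

```bash
python3 w.py w3 .018; python3 -c "
from h import *
go(571,387.2,20,2.1)"
```

```text
[460. 303.] 787.0 [514.9 263.6] [28.7 18.3] -16.7
[279. 224.] 8312.0 [572.2 387.3] [62.1 61.2] -87.7
[467. 169.] 2206.0 [610.8 277.3] [33.7 33.1] 13.2
cur [571.7 389.1  73.5] yaw 2.35 tilt 0.13 j7 -2.32 -> rz 0.2  d [-0.8  1.8 53.5] t 4.0
```

View pics/w3.png

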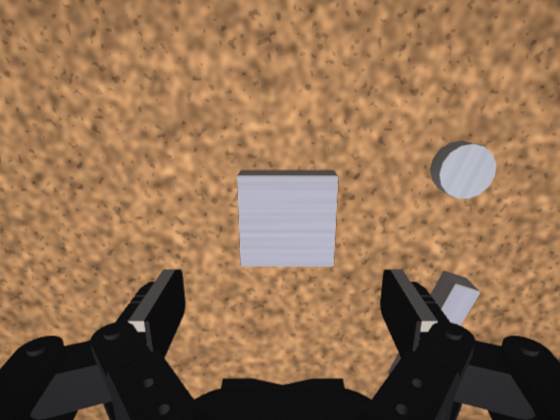

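The big weight is centred between the fingers at (287,220). Descend and grip.

Call:
{"op": "step_arm", "data": {"moves": [{"rx": 0, "ry": 0, "rz": 0.2, "dx": 0, "dy": 1.8, "dz": 20, "gripper": 1}, {"rx": 0, "ry": 0, "rz": 0, "dx": 0, "dy": 0, "dz": 20, "gripper": 1}, {"rx": 0, "ry": 0, "rz": 0, "dx": 0, "dy": 0, "dz": 14, "gripper": 1}, {"rx": 0, "ry": 0, "rz": 0, "dx": 0, "dy": 0, "dz": 0, "gripper": 1}, {"rx": 0, "ry": 0, "rz": 0, "dx": 0, "dy": 0, "dz": 0, "gripper": 0.45}, {"rx": 0, "ry": 0, "rz": 0, "dx": 0, "dy": 0, "dz": 0, "gripper": 0.2}, {"rx": 0, "ry": 0, "rz": 0, "dx": 0, "dy": 0, "dz": 0, "gripper": 0.2}, {"rx": 0, "ry": 0, "rz": 0, "dx": 0, "dy": 0, "dz": 0, "gripper": 0.2}, {"rx": 0, "ry": 0, "rz": 0, "dx": 0, "dy": 0, "dz": 0, "gripper": 0.2}], "grip_force": 70}}

```text
clock: 5.12
tcp_pos: [0.5708, 0.3872, 0.0181]
orientation: [-3.141, -0.06, -0.0]
contact_force: [-0.3, 1.4, -0.1]
grip_width: 0.0511
gripper_force: 0.0
```

```bash
python3 -c "
from h import *
go(648.5,-31.5,100,-1.5)"
```

```text
cur [570.8 387.2  18.1] yaw 2.19 tilt 0.01 j7 -2.34 -> rz 3.7  d [ 88.6 416.5 -81.9] t 5.125
```

```bash
python3 w.py w4 .018
```

```text
[515. 350.] 538.0 [521.3 261.4] [18.3 14.8] 73.0
[286. 265.] 13253.0 [572.5 387.4] [62. 61.] -87.8
[522. 190.] 3825.5 [611.  278.1] [33.9 32.6] 16.3
```

View pics/w4.png

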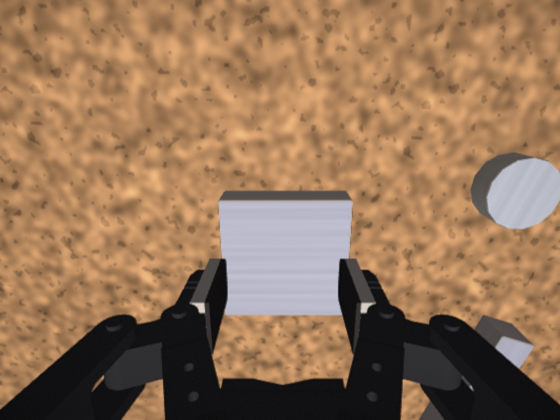

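```bash
python3 -c "
from h import *
ci=r.camera_info('wrist'); o,R=pose(); print(r.tcp_to_tips,o['grip_width'])
for z in (-.02,-.01,0,.01,.022):
  for x in (-.011,.011):
    P=np.array([o['tcp_pos']+R@[x,s*o['grip_width']/2,z] for s in(-1,1)])
    print(z,x,cv2.projectPoints(P,ci['rvec'],ci['tvec'],ci['mtx'],None)[0].round().tolist())
f=r.grab_frame('wrist'); cv2.imwrite('pics/w5.png',cv2.resize(f[180:380,160:410],None,fx=3,fy=3,interpolation=2))
"
```

```text
0.022 0.05136001618236194
-0.02 -0.011 [[[228.0, 306.0]], [[342.0, 306.0]]]
-0.02 0.011 [[[226.0, 263.0]], [[345.0, 263.0]]]
-0.01 -0.011 [[[231.0, 294.0]], [[339.0, 294.0]]]
-0.01 0.011 [[[229.0, 252.0]], [[341.0, 252.0]]]
0 -0.011 [[[234.0, 283.0]], [[336.0, 283.0]]]
0 0.011 [[[232.0, 243.0]], [[338.0, 243.0]]]
0.01 -0.011 [[[237.0, 273.0]], [[333.0, 273.0]]]
0.01 0.011 [[[235.0, 235.0]], [[335.0, 235.0]]]
0.022 -0.011 [[[239.0, 263.0]], [[330.0, 263.0]]]
0.022 0.011 [[[238.0, 227.0]], [[331.0, 227.0]]]
```

View pics/w5.png

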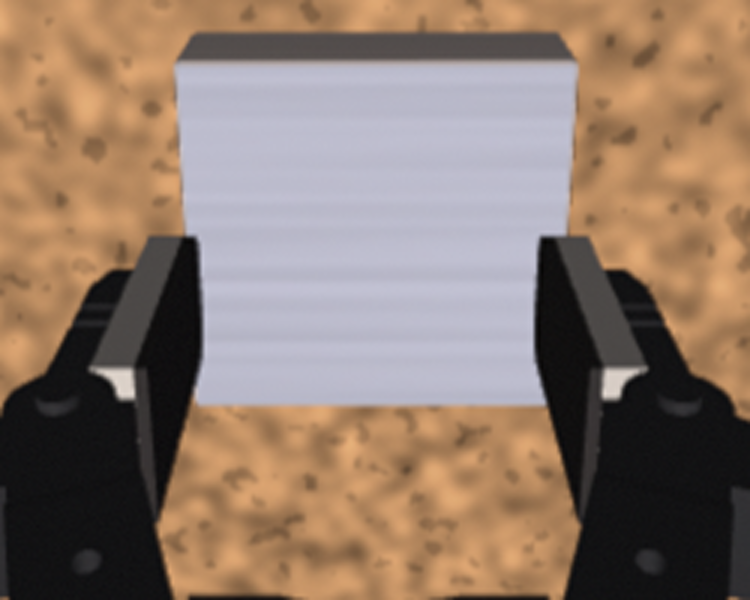

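Close crop: the pads (inner corners near (199,237) and (540,237)) sit above the block's top face rather than beside it. By this calibration the tips are about 15 mm behind the reported TCP, not 22 mm ahead. I'll open and go lower in small steps, watching the force.

Call:
{"op": "step_arm", "data": {"moves": [{"rx": 0, "ry": 0, "rz": 0, "dx": 0.8, "dy": 0, "dz": 0, "gripper": 1}, {"rx": 0, "ry": 0, "rz": 0, "dx": 0, "dy": 0, "dz": 0, "gripper": 1}, {"rx": 0, "ry": 0, "rz": 0, "dx": 0, "dy": 0, "dz": 0, "gripper": 1}, {"rx": 0, "ry": 0, "rz": 0, "dx": 0, "dy": 0, "dz": 5, "gripper": 1}, {"rx": 0, "ry": 0, "rz": 0, "dx": 0, "dy": 0, "dz": 5, "gripper": 1}, {"rx": 0, "ry": 0, "rz": 0, "dx": 0, "dy": 0, "dz": 0, "gripper": 1}, {"rx": 0, "ry": 0, "rz": 0, "dx": 0, "dy": 0, "dz": 0, "gripper": 1}]}}

```text
clock: 6.1
tcp_pos: [0.5716, 0.3872, 0.0078]
orientation: [3.141, 0.06, -0.0]
contact_force: [1.1, -0.6, -0.8]
grip_width: 0.0855
gripper_force: 0.0
```

```bash
python3 w.py w6 .018; python3 -c "
from h import *
go(648.5,-31.5,100,-1.5)
for n in ('scene',): cv2.imwrite('pics/s6.png',cv2.resize(r.grab_frame(n)[290:410,330:480],None,fx=4,fy=4,interpolation=2))"
```

```text
[289. 264.] 15283.0 [572.5 387.3] [62.  61.4] -87.7
[524. 203.] 3500.5 [609.9 281.7] [33.7 25.2] 16.3
cur [571.7 387.3   8. ] yaw 2.18 tilt 0.01 j7 -2.34 -> rz 3.7  d [ 87.7 416.6 -92. ] t 6.15
```

View pics/s6.png

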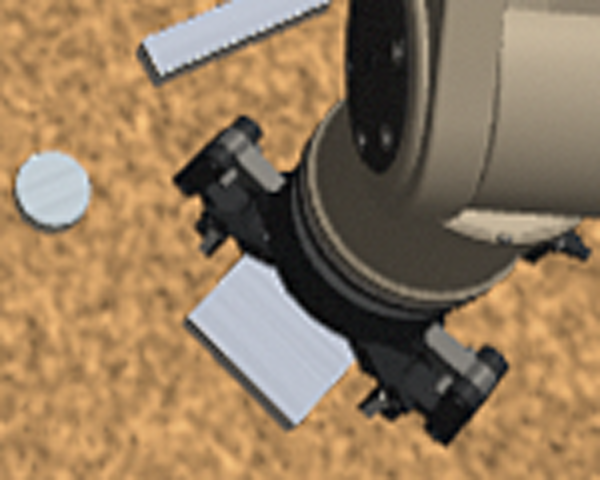

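The scene view shows the fingers straddling the block and clear of the bench. Continue down gently.

Call:
{"op": "step_arm", "data": {"moves": [{"rx": 0, "ry": 0, "rz": 0, "dx": 0, "dy": 0, "dz": 5, "gripper": 1}, {"rx": 0, "ry": 0, "rz": 0, "dx": 0, "dy": 0, "dz": 5, "gripper": 1}, {"rx": 0, "ry": 0, "rz": 0, "dx": 0, "dy": 0, "dz": 5, "gripper": 1}, {"rx": 0, "ry": 0, "rz": 0, "dx": 0, "dy": 0, "dz": 5, "gripper": 1}, {"rx": 0, "ry": 0, "rz": 0, "dx": 0, "dy": 0, "dz": 0, "gripper": 1}, {"rx": 0, "ry": 0, "rz": 0, "dx": 0, "dy": 0, "dz": 0, "gripper": 1}]}}

```text
clock: 6.95
tcp_pos: [0.5717, 0.3873, -0.012]
orientation: [-3.141, -0.06, -0.0]
contact_force: [-0.4, 0.6, 0.6]
grip_width: 0.0854
gripper_force: 0.0
```

Call:
{"op": "step_arm", "data": {"moves": [{"rx": 0, "ry": 0, "rz": 0, "dx": 0, "dy": 0, "dz": 0, "gripper": 0.2}, {"rx": 0, "ry": 0, "rz": 0, "dx": 0, "dy": 0, "dz": 0, "gripper": 0.2}, {"rx": 0, "ry": 0, "rz": 0, "dx": 0, "dy": 0, "dz": 0, "gripper": 0.2}, {"rx": 0, "ry": 0, "rz": 0, "dx": 0, "dy": 0, "dz": 0, "gripper": 0.2}], "grip_force": 70}}

```text
clock: 7.45
tcp_pos: [0.572, 0.3873, -0.0112]
orientation: [-3.141, -0.06, -0.001]
contact_force: [-1.0, -1.2, 5.2]
grip_width: 0.0625
gripper_force: 79.9
```

```bash
python3 -c "
from h import *
ci=r.camera_info('wrist')
f=r.grab_frame('wrist'); cv2.imwrite('pics/w7.png',cv2.resize(f[150:400,140:430],None,fx=2.4,fy=2.4,interpolation=2))
go(648.5,-31.5,100,-1.5)"
```

```text
cur [572.  387.3 -11.2] yaw 2.18 tilt 0.05 j7 -2.34 -> rz 3.7  d [  87.4  416.7 -111.2] t 7.5
```

View pics/w7.png

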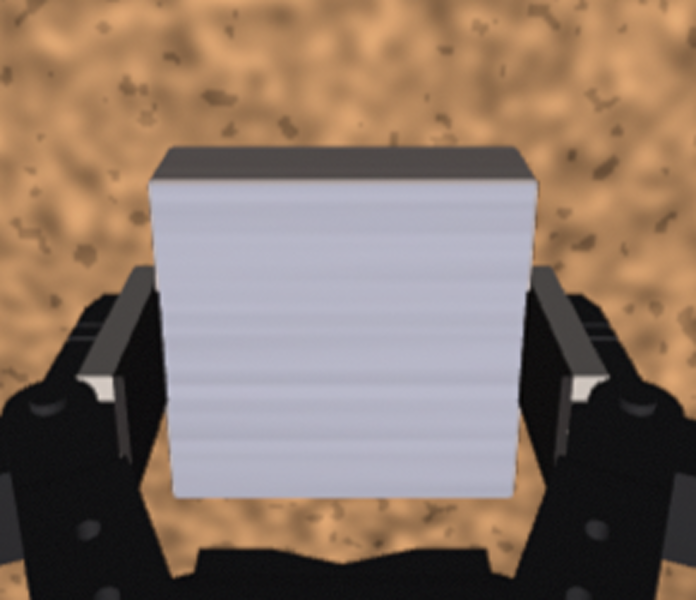

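Gripped: 62.5 mm and 80 N, with the pads on the block's sides. Lift and carry to the wide compartment.

Call:
{"op": "step_arm", "data": {"moves": [{"rx": 0, "ry": 0, "rz": 0, "dx": 0, "dy": 0, "dz": -20, "gripper": 0.2}, {"rx": 0, "ry": 0, "rz": 0, "dx": 0, "dy": 0, "dz": -35, "gripper": 0.2}, {"rx": 0, "ry": 0, "rz": 0, "dx": 0, "dy": 0, "dz": -35, "gripper": 0.2}, {"rx": 0, "ry": 0, "rz": 3.7, "dx": 0, "dy": 0, "dz": 0, "gripper": 0.2}, {"rx": 0, "ry": 0, "rz": 0, "dx": 8, "dy": 30, "dz": 0, "gripper": 0.2}, {"rx": 0, "ry": 0, "rz": 0, "dx": 10, "dy": 50, "dz": 0, "gripper": 0.2}, {"rx": 0, "ry": 0, "rz": 0, "dx": 10, "dy": 50, "dz": 0, "gripper": 0.2}, {"rx": 0, "ry": 0, "rz": 0, "dx": 10, "dy": 50, "dz": 0, "gripper": 0.2}, {"rx": 0, "ry": 0, "rz": 0, "dx": 10, "dy": 50, "dz": 0, "gripper": 0.2}, {"rx": 0, "ry": 0, "rz": 0, "dx": 10, "dy": 50, "dz": 0, "gripper": 0.2}, {"rx": 0, "ry": 0, "rz": 0, "dx": 10, "dy": 50, "dz": 0, "gripper": 0.2}, {"rx": 0, "ry": 0, "rz": 0, "dx": 10, "dy": 50, "dz": 0, "gripper": 0.2}, {"rx": 0, "ry": 0, "rz": 0, "dx": 10, "dy": 36.7, "dz": 0, "gripper": 0.2}, {"rx": 0, "ry": 0, "rz": 0, "dx": 0, "dy": 0, "dz": 0, "gripper": 0.2}, {"rx": 0, "ry": 0, "rz": 0, "dx": 0, "dy": 0, "dz": 0, "gripper": 0.2}, {"rx": 0, "ry": 0, "rz": 0, "dx": 0, "dy": 0, "dz": 0, "gripper": 0.2}]}}

```text
clock: 9.5
tcp_pos: [0.6482, -0.0297, 0.078]
orientation: [-3.14, 0.038, 0.001]
contact_force: [0.3, 0.6, -6.1]
grip_width: 0.0618
gripper_force: 79.1
```

```bash
python3 -c "
from h import *
go(648.5,-31.5,-4,-1.5); o=r.get_obs(); print(o['grip_width'],o['gripper_force'],o['contact_force'])
ci=r.camera_info('wrist'); f=r.grab_frame('wrist'); cv2.imwrite('pics/w8.png',f)
print(rect(ci,max(cv2.findContours(steel(f),0,2)[0],key=cv2.contourArea),o['tcp_pos'][2]+.029))"
```

```text
cur [648.2 -29.7  78. ] yaw -1.38 tilt 0.07 j7 -1.73 -> rz 0.1  d [ 0.4  1.8 82. ] t 9.5
0.06180568163082868 79.05988812446594 [ 0.2593904   0.59572921 -6.09406498]
(array([648.5, -28.3]), array([62.1, 61.6]), 88.6)
```

View pics/w8.png

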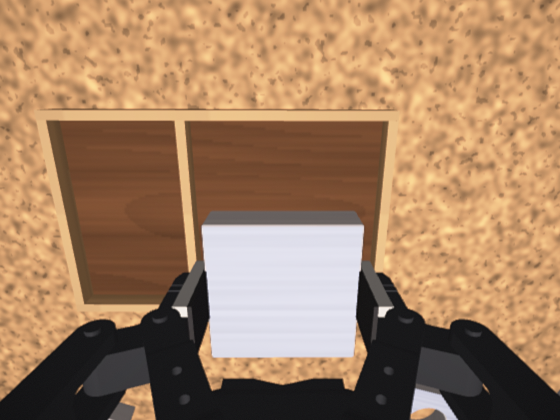

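The block is held at (282,290), over the wide compartment. The rim's far corners are at (40,110) and (397,111), with the divider top at (176–187,121). Checking the tray position from these.

```bash
python3 -c "
from h import *
ci=r.camera_info('wrist'); print(cast(ci,[(40,110),(397,111),(181,121),(386,121)],.018).round(4)[:,:2])"
```

```text
[[ 0.7227  0.1151]
 [ 0.7169 -0.0989]
 [ 0.7142  0.0313]
 [ 0.7112 -0.0928]]
```

Consistent with the target. Lower and release.

Call:
{"op": "step_arm", "data": {"moves": [{"rx": 0, "ry": 0, "rz": 0.1, "dx": 0.4, "dy": 1.8, "dz": 25, "gripper": 0.2}, {"rx": 0, "ry": 0, "rz": 0, "dx": 0, "dy": 0, "dz": 25, "gripper": 0.2}, {"rx": 0, "ry": 0, "rz": 0, "dx": 0, "dy": 0, "dz": 20, "gripper": 0.2}, {"rx": 0, "ry": 0, "rz": 0, "dx": 0, "dy": 0, "dz": 8, "gripper": 0.2}, {"rx": 0, "ry": 0, "rz": 0, "dx": 0, "dy": 0, "dz": 4, "gripper": 0.2}, {"rx": 0, "ry": 0, "rz": 0, "dx": 0, "dy": 0, "dz": 1.5, "gripper": 0.2}, {"rx": 0, "ry": 0, "rz": 0, "dx": 0, "dy": 0, "dz": 0, "gripper": 0.2}]}}

```text
clock: 10.42
tcp_pos: [0.6494, -0.0335, -0.0049]
orientation: [3.141, -0.044, 0.002]
contact_force: [-0.5, -0.0, -5.7]
grip_width: 0.0621
gripper_force: 78.9
```

Call:
{"op": "step_arm", "data": {"moves": [{"rx": 0, "ry": 0, "rz": 0, "dx": 0, "dy": 0, "dz": 0, "gripper": 0.6}, {"rx": 0, "ry": 0, "rz": 0, "dx": 0, "dy": 0, "dz": 0, "gripper": 0.75}, {"rx": 0, "ry": 0, "rz": 0, "dx": 0, "dy": 0, "dz": 0, "gripper": 0.75}, {"rx": 0, "ry": 0, "rz": 0, "dx": 0, "dy": 0, "dz": 0, "gripper": 0.75}, {"rx": 0, "ry": 0, "rz": 0, "dx": 0, "dy": 0, "dz": -20, "gripper": 0.75}, {"rx": 0, "ry": 0, "rz": 0, "dx": 0, "dy": 0, "dz": -35, "gripper": 0.75}, {"rx": 0, "ry": 0, "rz": 0, "dx": 0, "dy": 0, "dz": -45, "gripper": 1}, {"rx": 0, "ry": 0, "rz": 0, "dx": 0, "dy": 0, "dz": 0, "gripper": 1}, {"rx": 0, "ry": 0, "rz": 0, "dx": 0, "dy": 0, "dz": 0, "gripper": 1}]}}

```text
clock: 11.55
tcp_pos: [0.649, -0.0335, 0.0953]
orientation: [3.141, -0.044, 0.002]
contact_force: [-1.0, -0.4, -0.7]
grip_width: 0.0855
gripper_force: 0.0
```

```bash
python3 w.py w9 .023; python3 -c "
from h import *
go(456.5,134,100,-23)"
```

```text
[ 93. 410.] 374.5 [474. 139.] [29.9 18.1] 88.3
[289. 214.] 7214.0 [649.6 -32.3] [62.  60.6] 88.4
cur [648.4 -33.5  94.3] yaw -1.61 tilt 0.04 j7 -1.72 -> rz 21.4  d [-242.1  -79.2   -5.7] t 11.6
```

Call:
{"op": "step_arm", "data": {"moves": [{"rx": 0, "ry": 0, "rz": 7, "dx": 0, "dy": 0, "dz": 0, "gripper": 1}, {"rx": 0, "ry": 0, "rz": 7.2, "dx": 0, "dy": 0, "dz": 0, "gripper": 1}, {"rx": 0, "ry": 0, "rz": 7.2, "dx": 0, "dy": 0, "dz": 0, "gripper": 1}, {"rx": 0, "ry": 0, "rz": 0, "dx": -42, "dy": -14, "dz": 0, "gripper": 1}, {"rx": 0, "ry": 0, "rz": 0, "dx": -50, "dy": -16, "dz": 0, "gripper": 1}, {"rx": 0, "ry": 0, "rz": 0, "dx": -50, "dy": -16, "dz": 0, "gripper": 1}, {"rx": 0, "ry": 0, "rz": 0, "dx": -50, "dy": -16, "dz": 0, "gripper": 1}, {"rx": 0, "ry": 0, "rz": 0, "dx": -50, "dy": -17, "dz": 10, "gripper": 1}, {"rx": 0, "ry": 0, "rz": 0, "dx": 0, "dy": 0, "dz": 10, "gripper": 1}, {"rx": 0, "ry": 0, "rz": 0, "dx": 0, "dy": 0, "dz": 0, "gripper": 1}, {"rx": 0, "ry": 0, "rz": 0, "dx": 0, "dy": 0, "dz": 0, "gripper": 1}]}}

```text
clock: 12.98
tcp_pos: [0.458, 0.1328, 0.0743]
orientation: [3.077, -0.63, 0.0]
contact_force: [-0.7, 0.2, -0.1]
grip_width: 0.0854
gripper_force: 0.0
```

```bash
python3 w.py w10 .018; python3 -c "
from h import *
go(456.5,134,-6,-23)"
```

```text
[518. 324.] 1954.0 [314.    6.5] [64.6 27.8] -81.4
[ 78. 266.] 3278.5 [481.9 275.3] [99.3 18.2] -16.6
[274. 220.] 4122.0 [458.3 135.3] [44.3 43.4] 66.8
[500. 136.] 2108.5 [457.8  -7.3] [28.1 28. ] -70.4
cur [458.1 132.9  74.5] yaw -23.14 tilt 0.03 j7 -2.44 -> rz -0.1  d [-1.9 -0.4 80.5] t 13.025
```

Call:
{"op": "step_arm", "data": {"moves": [{"rx": 0, "ry": 0, "rz": 0, "dx": -0.7, "dy": -1.2, "dz": 30, "gripper": 1}, {"rx": 0, "ry": 0, "rz": 0, "dx": 0, "dy": 0, "dz": 30, "gripper": 1}, {"rx": 0, "ry": 0, "rz": 0, "dx": 0, "dy": 0, "dz": 15, "gripper": 1}, {"rx": 0, "ry": 0, "rz": 0, "dx": 0, "dy": 0, "dz": 5.5, "gripper": 1}, {"rx": 0, "ry": 0, "rz": 0, "dx": 0, "dy": 0, "dz": 0, "gripper": 0.5}, {"rx": 0, "ry": 0, "rz": 0, "dx": 0, "dy": 0, "dz": 0, "gripper": -0.2}, {"rx": 0, "ry": 0, "rz": 0, "dx": 0, "dy": 0, "dz": 0, "gripper": -0.2}, {"rx": 0, "ry": 0, "rz": 0, "dx": 0, "dy": 0, "dz": 0, "gripper": -0.2}, {"rx": 0, "ry": 0, "rz": 0, "dx": 0, "dy": 0, "dz": 0, "gripper": -0.2}, {"rx": 0, "ry": 0, "rz": 0, "dx": 0, "dy": 0, "dz": 0, "gripper": -0.2}], "grip_force": 60}}

```text
clock: 14.28
tcp_pos: [0.4576, 0.1354, -0.0049]
orientation: [-3.078, 0.627, -0.002]
contact_force: [-1.2, -0.6, 5.5]
grip_width: 0.0444
gripper_force: 61.2
```

```bash
python3 -c "
from h import *
o=r.get_obs();print(o['grip_width'],o['gripper_force'],o['contact_force'])
go(649.4,-33.5,90,-1.6)"
```

```text
0.04436276521219273 61.20271325111389 [-1.1744731  -0.61009857  5.51247244]
cur [457.6 135.4  -4.9] yaw -23.02 tilt 0.09 j7 -2.47 -> rz -21.4  d [196.5 163.4 -94.9] t 14.275
```

Call:
{"op": "step_arm", "data": {"moves": [{"rx": 0, "ry": 0, "rz": 0, "dx": 0, "dy": 0, "dz": -20, "gripper": -0.2}, {"rx": 0, "ry": 0, "rz": 0, "dx": 0, "dy": 0, "dz": -40, "gripper": -0.2}, {"rx": 0, "ry": 0, "rz": 0, "dx": 0, "dy": 0, "dz": -35, "gripper": -0.2}, {"rx": 0, "ry": 0, "rz": -7, "dx": 0, "dy": 0, "dz": 0, "gripper": -0.2}, {"rx": 0, "ry": 0, "rz": -7.2, "dx": 0, "dy": 0, "dz": 0, "gripper": -0.2}, {"rx": 0, "ry": 0, "rz": -7.2, "dx": 0, "dy": 0, "dz": 0, "gripper": -0.2}, {"rx": 0, "ry": 0, "rz": 0, "dx": 26.5, "dy": 23.4, "dz": 0, "gripper": -0.2}, {"rx": 0, "ry": 0, "rz": 0, "dx": 40, "dy": 35, "dz": 0, "gripper": -0.2}, {"rx": 0, "ry": 0, "rz": 0, "dx": 40, "dy": 35, "dz": 0, "gripper": -0.2}, {"rx": 0, "ry": 0, "rz": 0, "dx": 40, "dy": 35, "dz": 0, "gripper": -0.2}, {"rx": 0, "ry": 0, "rz": 0, "dx": 30, "dy": 20, "dz": 0, "gripper": -0.2}, {"rx": 0, "ry": 0, "rz": 0, "dx": 20, "dy": 15, "dz": 0, "gripper": -0.2}, {"rx": 0, "ry": 0, "rz": 0, "dx": 0, "dy": 0, "dz": 0, "gripper": -0.2}, {"rx": 0, "ry": 0, "rz": 0, "dx": 0, "dy": 0, "dz": 0, "gripper": -0.2}, {"rx": 0, "ry": 0, "rz": 0, "dx": 0, "dy": 0, "dz": 0, "gripper": -0.2}]}}

```text
clock: 16.15
tcp_pos: [0.6478, -0.0325, 0.0889]
orientation: [-3.141, 0.042, 0.001]
contact_force: [0.9, 0.4, -3.5]
grip_width: 0.0449
gripper_force: 63.1
```

```bash
python3 -c "
from h import *
go(649.4,-33.5,40,-1.6);o=r.get_obs();print(o['grip_width'])
ci=r.camera_info('wrist'); f=r.grab_frame('wrist'); cv2.imwrite('pics/w11.png',f)
for z in (o['tcp_pos'][2]+.0229,.023):
  for c in cv2.findContours(steel(f),0,2)[0]:
    if cv2.contourArea(c)>1000: print(z,cv2.boundingRect(c),rect(ci,c,z))"
```

```text
cur [647.8 -32.5  88.9] yaw -1.53 tilt 0.05 j7 -1.71 -> rz 0.1  d [ 1.6  0.9 48.9] t 16.15
0.04486082143820482
0.11183513169080923 (230, 239, 106, 89) (array([649.6, -31.2]), array([44.3, 43.3]), 88.5)
0.11183513169080923 (237, 171, 95, 53) (array([689. , -32.9]), array([36.7, 21.5]), 88.5)
0.023 (230, 239, 106, 89) (array([595.5, -29.7]), array([74.7, 73. ]), 88.5)
0.023 (237, 171, 95, 53) (array([662. , -32.7]), array([62. , 36.3]), 88.5)
```

View pics/w11.png

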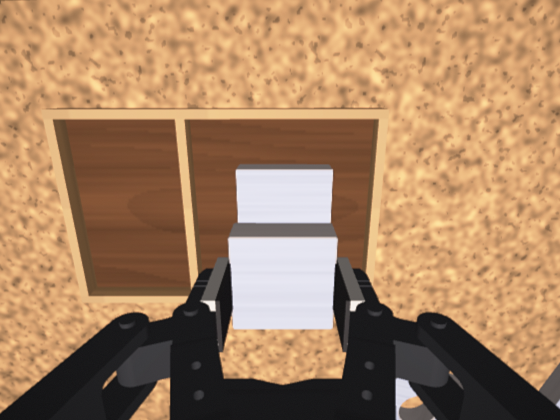

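The mid weight is held at (283,285) with the big one behind it at (284,195). The held block sits about 1.8 mm forward of the TCP, so I'm adjusting for that while lowering onto the stack.

Call:
{"op": "step_arm", "data": {"moves": [{"rx": 0, "ry": 0, "rz": 0.1, "dx": 0.2, "dy": 1.1, "dz": 25, "gripper": -0.2}, {"rx": 0, "ry": 0, "rz": 0, "dx": 0, "dy": 0, "dz": 25, "gripper": -0.2}, {"rx": 0, "ry": 0, "rz": 0, "dx": 0, "dy": 0, "dz": 10, "gripper": -0.2}, {"rx": 0, "ry": 0, "rz": 0, "dx": 0, "dy": 0, "dz": 0, "gripper": -0.2}, {"rx": 0, "ry": 0, "rz": 0, "dx": 0, "dy": 0, "dz": 0, "gripper": -0.2}]}}

```text
clock: 16.82
tcp_pos: [0.6497, -0.0346, 0.03]
orientation: [-3.141, 0.047, -0.003]
contact_force: [0.2, 0.0, -2.7]
grip_width: 0.0444
gripper_force: 63.0
```

```bash
python3 -c "
from h import *
go(648,-33.5,18.8,-1.6)"
```

```text
cur [649.7 -34.6  30. ] yaw -1.7 tilt 0.1 j7 -1.72 -> rz -0.1  d [-1.7 -1.1 11.2] t 16.825
```

Call:
{"op": "step_arm", "data": {"moves": [{"rx": 0, "ry": 0, "rz": 0, "dx": -1.7, "dy": -1.1, "dz": 5, "gripper": -0.2}, {"rx": 0, "ry": 0, "rz": 0, "dx": 0, "dy": 0, "dz": 0, "gripper": -0.2}, {"rx": 0, "ry": 0, "rz": 0, "dx": 0, "dy": 0, "dz": 0, "gripper": -0.2}, {"rx": 0, "ry": 0, "rz": 0, "dx": 0, "dy": 0, "dz": 0, "gripper": -0.2}]}}

```text
clock: 17.32
tcp_pos: [0.6474, -0.0337, 0.0241]
orientation: [3.141, -0.047, 0.0]
contact_force: [-0.4, -0.4, -3.3]
grip_width: 0.0447
gripper_force: 63.0
```

```bash
python3 -c "
from h import *
go(648,-33.5,18.8,-1.6);o=r.get_obs()
ci=r.camera_info('wrist'); f=r.grab_frame('wrist'); cv2.imwrite('pics/w12.png',f)
for z in (o['tcp_pos'][2]+.0229,.023):
  for c in cv2.findContours(steel(f),0,2)[0]:
    if cv2.contourArea(c)>1000: print(z,cv2.boundingRect(c),rect(ci,c,z))"
```

```text
cur [647.4 -33.7  24.1] yaw -1.72 tilt 0.02 j7 -1.73 -> rz -0.1  d [ 0.6 -0.2  5.3] t 17.325
0.04698666826631613 (230, 254, 105, 75) (array([645.4, -32.2]), array([44.3, 36.9]), 88.3)
0.04698666826631613 (217, 199, 131, 43) (array([678.9, -33.1]), array([51.9, 18.2]), 88.3)
0.023 (230, 254, 105, 75) (array([630.2, -31.7]), array([52.5, 43.8]), 88.3)
0.023 (217, 199, 131, 43) (array([669.8, -32.8]), array([61.6, 21.5]), 88.3)
```

```bash
python3 -c "
import cv2
f=cv2.imread('pics/w12.png'); cv2.imwrite('pics/w12c.png',cv2.resize(f[180:350,180:390],None,fx=3.5,fy=3.5,interpolation=2))"
```

```text
(no output)
```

View pics/w12c.png

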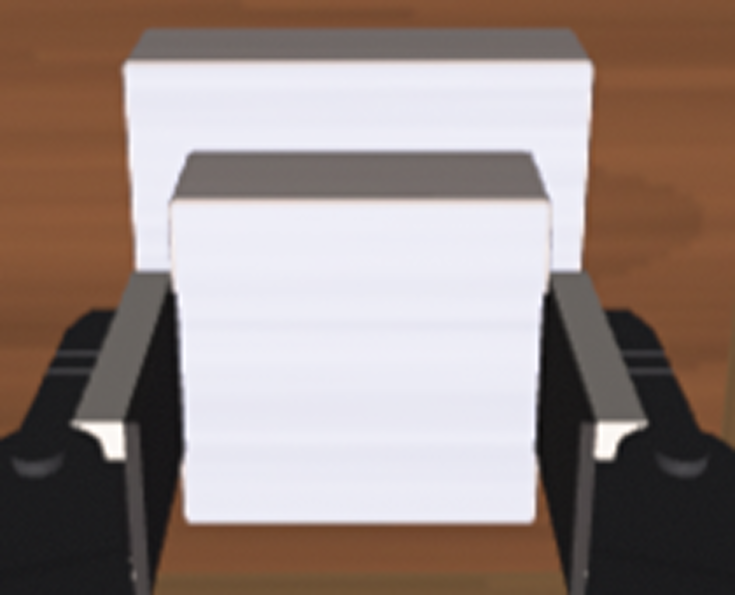

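The crop shows the mid weight (front edge at row 200) centred laterally over the big one, with even margins on both sides. Its position in the hand is unchanged. Lower and release.

Call:
{"op": "step_arm", "data": {"moves": [{"rx": 0, "ry": 0, "rz": 0, "dx": 0.5, "dy": 0, "dz": 3, "gripper": -0.2}, {"rx": 0, "ry": 0, "rz": 0, "dx": 0, "dy": 0, "dz": 2.4, "gripper": -0.2}, {"rx": 0, "ry": 0, "rz": 0, "dx": 0, "dy": 0, "dz": 0, "gripper": -0.2}, {"rx": 0, "ry": 0, "rz": 0, "dx": 0, "dy": 0, "dz": 0, "gripper": -0.2}]}}

```text
clock: 17.88
tcp_pos: [0.6476, -0.0336, 0.0184]
orientation: [3.141, -0.047, -0.0]
contact_force: [-0.9, -0.5, -2.5]
grip_width: 0.0441
gripper_force: 63.1
```

Call:
{"op": "step_arm", "data": {"moves": [{"rx": 0, "ry": 0, "rz": 0, "dx": 0, "dy": 0, "dz": 0, "gripper": 0.2}, {"rx": 0, "ry": 0, "rz": 0, "dx": 0, "dy": 0, "dz": 0, "gripper": 0.4}, {"rx": 0, "ry": 0, "rz": 0, "dx": 0, "dy": 0, "dz": 0, "gripper": 0.4}, {"rx": 0, "ry": 0, "rz": 0, "dx": 0, "dy": 0, "dz": -20, "gripper": 0.4}, {"rx": 0, "ry": 0, "rz": 0, "dx": 0, "dy": 0, "dz": -30, "gripper": 0.4}, {"rx": 0, "ry": 0, "rz": 0, "dx": 0, "dy": 0, "dz": -40, "gripper": 0.4}, {"rx": 0, "ry": 0, "rz": 0, "dx": 0, "dy": 0, "dz": 0, "gripper": 0.4}, {"rx": 0, "ry": 0, "rz": 0, "dx": 0, "dy": 0, "dz": 0, "gripper": 0.4}, {"rx": 0, "ry": 0, "rz": 0, "dx": 0, "dy": 0, "dz": 0, "gripper": 0.4}]}}

```text
clock: 19.0
tcp_pos: [0.6469, -0.0336, 0.1077]
orientation: [3.141, -0.047, -0.003]
contact_force: [-0.2, -0.4, 0.5]
grip_width: 0.06
gripper_force: 0.0
```

```bash
python3 - <<'E'
from h import *
ci=r.camera_info('wrist'); f=r.grab_frame('wrist'); cv2.imwrite('pics/w13.png',f)
g=cv2.cvtColor(f,cv2.COLOR_BGR2GRAY)
for t in (0,20):
  h=cv2.cvtColor(f,cv2.COLOR_BGR2HSV); m=cv2.inRange(h,(0,0,150),(179,60,255))
for c in cv2.findContours(m,1,2)[0]:
    if cv2.contourArea(c)>500: print(cv2.boundingRect(c),rect(ci,c,.041),rect(ci,c,.023))
cv2.imwrite('pics/w13c.png',cv2.resize(f[120:300,190:380],None,fx=4,fy=3.3,interpolation=2)) 
go(457,-8,80,18)
E
```

```text
(407, 386, 35, 34) (array([ 476.5, -146. ]), array([38.3, 23.3]), -18.6) (array([ 455.9, -155.2]), array([41.4, 25.2]), -18.6)
(237, 162, 91, 83) (array([655.8, -32.3]), array([59. , 58.1]), 88.3) (array([649.9, -32.1]), array([63.9, 62.9]), 88.3)
cur [646.9 -33.6 107.6] yaw -1.71 tilt 0.11 j7 -1.71 -> rz -19.7  d [-172.7  -83.1   27.6] t 19.05
```

View pics/w13c.png

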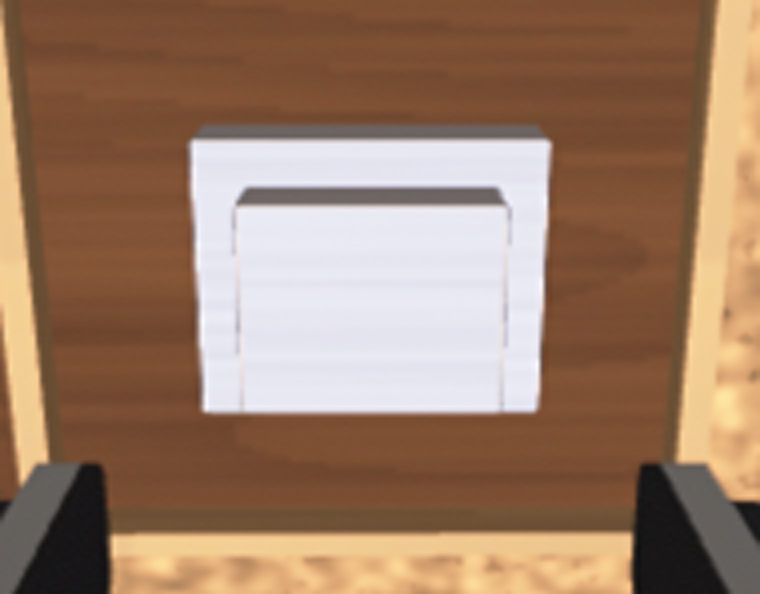

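The mid weight sits squarely on the big one with even margins, inside the wide compartment. Next, the small one.

Call:
{"op": "step_arm", "data": {"moves": [{"rx": 0, "ry": 0, "rz": -9.8, "dx": 0, "dy": 0, "dz": 0, "gripper": 0.4}, {"rx": 0, "ry": 0, "rz": -9.9, "dx": 0, "dy": 0, "dz": 0, "gripper": 0.4}, {"rx": 0, "ry": 0, "rz": 0, "dx": -30, "dy": -14, "dz": 0, "gripper": 0.4}, {"rx": 0, "ry": 0, "rz": 0, "dx": -45, "dy": -22, "dz": 0, "gripper": 0.4}, {"rx": 0, "ry": 0, "rz": 0, "dx": -45, "dy": -22, "dz": 0, "gripper": 0.4}, {"rx": 0, "ry": 0, "rz": 0, "dx": -40, "dy": -20, "dz": 10, "gripper": 0.4}, {"rx": 0, "ry": 0, "rz": 0, "dx": -12.7, "dy": -5, "dz": 17, "gripper": 0.4}, {"rx": 0, "ry": 0, "rz": 0, "dx": 0, "dy": 0, "dz": 0, "gripper": 0.4}, {"rx": 0, "ry": 0, "rz": 0, "dx": 0, "dy": 0, "dz": 0, "gripper": 0.4}, {"rx": 0, "ry": 0, "rz": 0, "dx": 0, "dy": 0, "dz": 0, "gripper": 0.4}]}}

```text
clock: 20.3
tcp_pos: [0.4593, -0.008, 0.082]
orientation: [-3.103, -0.491, -0.002]
contact_force: [-0.9, -1.2, -0.1]
grip_width: 0.0597
gripper_force: 0.0
```

```bash
python3 w.py w14 .018; python3 -c "
from h import *
go(457,-8,0,18.5)"
```

```text
[430. 405.] 898.0 [ 340.5 -175.6] [43.7 27.1] -81.0
[251. 377.] 1005.0 [320.1 -30.3] [84.8 24.8] -81.0
[463. 268.] 7049.0 [ 465.5 -142. ] [63.8 63.3] 71.4
[281. 218.] 1527.5 [457.8  -7.4] [28.  27.8] 19.0
cur [459.1  -8.   82. ] yaw 17.97 tilt 0.08 j7 -1.5 -> rz -0.5  d [-2.  -0.6 82. ] t 20.35
```

Call:
{"op": "step_arm", "data": {"moves": [{"rx": 0, "ry": 0, "rz": -0.8, "dx": -1.4, "dy": 0.2, "dz": 30, "gripper": 0.4}, {"rx": 0, "ry": 0, "rz": 0, "dx": 0, "dy": 0, "dz": 30, "gripper": 0.4}, {"rx": 0, "ry": 0, "rz": 0, "dx": 0, "dy": 0, "dz": 17, "gripper": 0.4}, {"rx": 0, "ry": 0, "rz": 0, "dx": 0, "dy": 0, "dz": 8, "gripper": 0.4}, {"rx": 0, "ry": 0, "rz": 0, "dx": 0, "dy": 0, "dz": 0, "gripper": 0}, {"rx": 0, "ry": 0, "rz": 0, "dx": 0, "dy": 0, "dz": 0, "gripper": -0.6}, {"rx": 0, "ry": 0, "rz": 0, "dx": 0, "dy": 0, "dz": 0, "gripper": -0.6}, {"rx": 0, "ry": 0, "rz": 0, "dx": 0, "dy": 0, "dz": 0, "gripper": -0.6}, {"rx": 0, "ry": 0, "rz": 0, "dx": 0, "dy": 0, "dz": 0, "gripper": -0.6}], "grip_force": 40}}

```text
clock: 21.48
tcp_pos: [0.4573, -0.0086, -0.0027]
orientation: [3.099, 0.513, 0.003]
contact_force: [-0.4, -0.2, 6.8]
grip_width: 0.0284
gripper_force: 40.3
```

```bash
python3 -c "
from h import *
go(648,-33.5,110,-1.6)"
```

```text
cur [457.3  -8.6  -2.7] yaw 18.78 tilt 0.1 j7 -1.56 -> rz 20.4  d [ 191.3   19.6 -112.7] t 21.475
```

Call:
{"op": "step_arm", "data": {"moves": [{"rx": 0, "ry": 0, "rz": 0, "dx": 0, "dy": 0, "dz": -20, "gripper": -0.6}, {"rx": 0, "ry": 0, "rz": 0, "dx": 0, "dy": 0, "dz": -45, "gripper": -0.6}, {"rx": 0, "ry": 0, "rz": 0, "dx": 0, "dy": 0, "dz": -45, "gripper": -0.6}, {"rx": 0, "ry": 0, "rz": 10.2, "dx": 0, "dy": 0, "dz": 0, "gripper": -0.6}, {"rx": 0, "ry": 0, "rz": 10.2, "dx": 0, "dy": 0, "dz": 0, "gripper": -0.6}, {"rx": 0, "ry": 0, "rz": 0, "dx": 31, "dy": 4, "dz": 0, "gripper": -0.6}, {"rx": 0, "ry": 0, "rz": 0, "dx": 45, "dy": 5, "dz": 0, "gripper": -0.6}, {"rx": 0, "ry": 0, "rz": 0, "dx": 45, "dy": 5, "dz": 0, "gripper": -0.6}, {"rx": 0, "ry": 0, "rz": 0, "dx": 40, "dy": 4, "dz": 0, "gripper": -0.6}, {"rx": 0, "ry": 0, "rz": 0, "dx": 30, "dy": 2, "dz": 20, "gripper": -0.6}, {"rx": 0, "ry": 0, "rz": 0, "dx": 0, "dy": 0, "dz": 20, "gripper": -0.6}, {"rx": 0, "ry": 0, "rz": 0, "dx": 0, "dy": 0, "dz": 10, "gripper": -0.6}, {"rx": 0, "ry": 0, "rz": 0, "dx": 0, "dy": 0, "dz": 0, "gripper": -0.6}, {"rx": 0, "ry": 0, "rz": 0, "dx": 0, "dy": 0, "dz": 0, "gripper": -0.6}, {"rx": 0, "ry": 0, "rz": 0, "dx": 0, "dy": 0, "dz": 0, "gripper": -0.6}]}}

```text
clock: 23.35
tcp_pos: [0.6473, -0.034, 0.0576]
orientation: [3.141, -0.044, 0.002]
contact_force: [0.9, -0.3, -1.0]
grip_width: 0.0288
gripper_force: 39.9
```

```bash
python3 - <<'E'
from h import *
go(648,-33.5,39,-1.6);o=r.get_obs(); print(o['grip_width'])
z=o['tcp_pos'][2]+.0207
ci=r.camera_info('wrist'); f=r.grab_frame('wrist'); cv2.imwrite('pics/w15.png',f)
h=cv2.cvtColor(f,cv2.COLOR_BGR2HSV)
# column profile through the middle: brightness steps give top/front faces
col=h[:,270:296,2].mean(1); d=np.diff(col)
for i in np.where(abs(d)>15)[0]: print(i,round(d[i]), [cast(ci,(283,i+1),q)[0][0].round(4) for q in (z,.041,.023)])
for c in cv2.findContours(cv2.inRange(h,(0,0,150),(179,60,255)),1,2)[0]:
    if cv2.contourArea(c)>500: print(cv2.boundingRect(c),rect(ci,c,z),rect(ci,c,.041),rect(ci,c,.023))
E
```

```text
cur [647.3 -34.   57.6] yaw -1.61 tilt 0.08 j7 -1.74 -> rz -0.0  d [ 0.7 -0.5 18.6] t 23.35
0.028823709879541786
108 -35 [np.float64(0.7221), np.float64(0.7206), np.float64(0.7199)]
109 -35 [np.float64(0.7218), np.float64(0.7201), np.float64(0.7194)]
110 59 [np.float64(0.7214), np.float64(0.7197), np.float64(0.7188)]
111 16 [np.float64(0.7211), np.float64(0.7192), np.float64(0.7183)]
121 -45 [np.float64(0.7174), np.float64(0.7146), np.float64(0.7132)]
122 -60 [np.float64(0.7171), np.float64(0.7141), np.float64(0.7127)]
179 72 [np.float64(0.695), np.float64(0.6858), np.float64(0.6814)]
180 37 [np.float64(0.6946), np.float64(0.6853), np.float64(0.6808)]
196 -26 [np.float64(0.688), np.float64(0.6768), np.float64(0.6714)]
197 -85 [np.float64(0.6876), np.float64(0.6763), np.float64(0.6708)]
198 -22 [np.float64(0.6872), np.float64(0.6757), np.float64(0.6702)]
205 50 [np.float64(0.6842), np.float64(0.6719), np.float64(0.666)]
206 57 [np.float64(0.6838), np.float64(0.6714), np.float64(0.6654)]
207 18 [np.float64(0.6833), np.float64(0.6708), np.float64(0.6648)]
237 -37 [np.float64(0.6701), np
[... 810 characters left out ...]
932), np.float64(0.5551), np.float64(0.5368)]
383 -65 [np.float64(0.5925), np.float64(0.5544), np.float64(0.5359)]
384 -32 [np.float64(0.5919), np.float64(0.5536), np.float64(0.535)]
(248, 238, 69, 17) (array([666.6, -33. ]), array([28.9,  7.4]), 89.3) (array([649.4, -32.4]), array([37.1,  9.4]), 89.3) (array([641.1, -32.2]), array([41. , 10.5]), 89.3)
(239, 197, 86, 10) (array([686.1, -33.4]), array([34.5,  3.8]), 88.4) (array([674.4, -33. ]), array([44.2,  4.9]), 88.4) (array([668.7, -32.8]), array([49. ,  5.4]), 88.4)
(225, 180, 113, 133) (array([664.4, -32.7]), array([61.3, 44.9]), -1.6) (array([646.6, -32.1]), array([78.6, 57.6]), -1.6) (array([638. , -31.8]), array([87. , 63.7]), -1.6)
```

Call:
{"op": "step_arm", "data": {"moves": [{"rx": 0, "ry": 0, "rz": 0, "dx": 0.7, "dy": -0.2, "dz": 10, "gripper": -0.6}, {"rx": 0, "ry": 0, "rz": 0, "dx": 0, "dy": 0, "dz": 6, "gripper": -0.6}, {"rx": 0, "ry": 0, "rz": 0, "dx": 0, "dy": 0, "dz": 2.6, "gripper": -0.6}, {"rx": 0, "ry": 0, "rz": 0, "dx": 0, "dy": 0, "dz": 0, "gripper": -0.6}, {"rx": 0, "ry": 0, "rz": 0, "dx": 0, "dy": 0, "dz": 0, "gripper": -0.6}]}}

```text
clock: 24.02
tcp_pos: [0.6471, -0.0338, 0.0384]
orientation: [3.141, -0.044, -0.002]
contact_force: [-4.5, 0.4, 5.5]
grip_width: 0.0289
gripper_force: 40.8
```

Call:
{"op": "step_arm", "data": {"moves": [{"rx": 0, "ry": 0, "rz": 0, "dx": 0, "dy": 0, "dz": 0, "gripper": -0.2}, {"rx": 0, "ry": 0, "rz": 0, "dx": 0, "dy": 0, "dz": 0, "gripper": 0}, {"rx": 0, "ry": 0, "rz": 0, "dx": 0, "dy": 0, "dz": 0, "gripper": 0}, {"rx": 0, "ry": 0, "rz": 0, "dx": 0, "dy": 0, "dz": -20, "gripper": 0}, {"rx": 0, "ry": 0, "rz": 0, "dx": 0, "dy": 0, "dz": -40, "gripper": 0}, {"rx": 0, "ry": 0, "rz": 0, "dx": 0, "dy": 0, "dz": -20, "gripper": 0}, {"rx": 0, "ry": 0, "rz": 0, "dx": 0, "dy": 0, "dz": 0, "gripper": 0}, {"rx": 0, "ry": 0, "rz": 0, "dx": 0, "dy": 0, "dz": 0, "gripper": 0}]}}

```text
clock: 25.02
tcp_pos: [0.6468, -0.0339, 0.117]
orientation: [3.141, -0.044, -0.003]
contact_force: [-0.5, 0.7, -0.2]
grip_width: 0.0428
gripper_force: 0.0
```

```bash
python3 - <<'E'
from h import *
go(481,274,80,-16.6)
ci=r.camera_info('wrist'); f=r.grab_frame('wrist'); cv2.imwrite('pics/w16.png',f)
h=cv2.cvtColor(f,cv2.COLOR_BGR2HSV)
col=h[:,272:292,2].mean(1); d=np.diff(col)
for i in np.where(abs(d)>25)[0]: print(i,round(d[i]), [cast(ci,(283,i+1),q)[0][0].round(4) for q in (.059,.041,.023)])
E
```

```text
cur [646.8 -33.9 117. ] yaw -1.61 tilt 0.09 j7 -1.72 -> rz 15.0  d [-246.8 -247.7   37. ] t 25.025
104 -28 [np.float64(0.7205), np.float64(0.7199), np.float64(0.7193)]
105 34 [np.float64(0.7199), np.float64(0.7193), np.float64(0.7186)]
114 -69 [np.float64(0.7148), np.float64(0.7137), np.float64(0.7126)]
158 51 [np.float64(0.6884), np.float64(0.685), np.float64(0.6816)]
159 53 [np.float64(0.6877), np.float64(0.6843), np.float64(0.6809)]
172 -40 [np.float64(0.6795), np.float64(0.6754), np.float64(0.6713)]
173 -88 [np.float64(0.6789), np.float64(0.6747), np.float64(0.6705)]
177 54 [np.float64(0.6763), np.float64(0.6719), np.float64(0.6675)]
178 53 [np.float64(0.6756), np.float64(0.6712), np.float64(0.6667)]
191 -75 [np.float64(0.6671), np.float64(0.6619), np.float64(0.6567)]
192 -41 [np.float64(0.6664), np.float64(0.6612), np.float64(0.6559)]
198 67 [np.float64(0.6624), np.float64(0.6568), np.float64(0.6512)]
199 37 [np.float64(0.6617), np.float64(0.6561), np.float64(0.6504)]
239 -29 [np.float64(0.6336), np.float64(0.6256), np.float64(0.6175)]
240 -52 [np.float64(0.6329), np.float64(0.6248), np.float64(0.6167)]
241 -35 [np.float64(0.6322), np.float64(0.624), np.float64(0.6158)]
274 49 [np.float64(0.6071), np.float64(0.5968), np.float64(0.5865)]
275 64 [np.float64(0.6064), np.float64(0.596), np.float64(0.5856)]
382 -54 [np.float64(0.5118), np.float64(0.4933), np.float64(0.4749)]
383 -74 [np.float64(0.5108), np.float64(0.4923), np.float64(0.4737)]
384 -46 [np.float64(0.5098), np.float64(0.4912), np.float64(0.4725)]
```

The stack measures within about 1.5 mm of centred, with no overhang. Now the bar.

Call:
{"op": "step_arm", "data": {"moves": [{"rx": 0, "ry": 0, "rz": 7.5, "dx": 0, "dy": 0, "dz": 0, "gripper": 0}, {"rx": 0, "ry": 0, "rz": 7.5, "dx": 0, "dy": 0, "dz": 0, "gripper": 0}, {"rx": 0, "ry": 0, "rz": 0, "dx": -27, "dy": -27, "dz": 0, "gripper": 0}, {"rx": 0, "ry": 0, "rz": 0, "dx": -40, "dy": -40, "dz": 0, "gripper": 0}, {"rx": 0, "ry": 0, "rz": 0, "dx": -40, "dy": -40, "dz": 0, "gripper": 0}, {"rx": 0, "ry": 0, "rz": 0, "dx": -40, "dy": -40, "dz": 0, "gripper": 0}, {"rx": 0, "ry": 0, "rz": 0, "dx": -40, "dy": -40, "dz": 7, "gripper": 0}, {"rx": 0, "ry": 0, "rz": 0, "dx": -40, "dy": -40, "dz": 15, "gripper": 0}, {"rx": 0, "ry": 0, "rz": 0, "dx": -20, "dy": -20, "dz": 15, "gripper": 0}, {"rx": 0, "ry": 0, "rz": 0, "dx": 0, "dy": 0, "dz": 0, "gripper": 0}, {"rx": 0, "ry": 0, "rz": 0, "dx": 0, "dy": 0, "dz": 0, "gripper": 0}, {"rx": 0, "ry": 0, "rz": 0, "dx": 0, "dy": 0, "dz": 0, "gripper": 0}]}}

```text
clock: 26.58
tcp_pos: [0.4825, 0.272, 0.081]
orientation: [3.108, -0.458, 0.001]
contact_force: [0.7, -0.8, 0.3]
grip_width: 0.0425
gripper_force: 0.0
```

```bash
python3 w.py w17 .020; python3 -c "
from h import *
go(481.5,274,-1,-16.6)"
```

```text
[276. 212.] 3634.5 [482.9 274.2] [97.2 18.3] -16.5
[217.  29.] 2507.5 [605.  275.8] [33.5 25.2] 73.2
cur [482.5 272.2  81.1] yaw -16.75 tilt 0.04 j7 -2.59 -> rz -0.1  d [-1.5 -1.4 82.1] t 26.625
```

Call:
{"op": "step_arm", "data": {"moves": [{"rx": 0, "ry": 0, "rz": 0, "dx": 0, "dy": -1.0, "dz": 30, "gripper": 0}, {"rx": 0, "ry": 0, "rz": 0, "dx": 0, "dy": 0, "dz": 30, "gripper": 0}, {"rx": 0, "ry": 0, "rz": 0, "dx": 0, "dy": 0, "dz": 15, "gripper": 0}, {"rx": 0, "ry": 0, "rz": 0, "dx": 0, "dy": 0, "dz": 6.5, "gripper": 0}, {"rx": 0, "ry": 0, "rz": 0, "dx": 0, "dy": 0, "dz": 0, "gripper": -0.2}, {"rx": 0, "ry": 0, "rz": 0, "dx": 0, "dy": 0, "dz": 0, "gripper": -0.8}, {"rx": 0, "ry": 0, "rz": 0, "dx": 0, "dy": 0, "dz": 0, "gripper": -0.8}, {"rx": 0, "ry": 0, "rz": 0, "dx": 0, "dy": 0, "dz": 0, "gripper": -0.8}, {"rx": 0, "ry": 0, "rz": 0, "dx": 0, "dy": 0, "dz": 0, "gripper": -0.8}], "grip_force": 70}}

```text
clock: 27.75
tcp_pos: [0.4825, 0.2746, 0.0006]
orientation: [-3.108, 0.454, -0.002]
contact_force: [-1.1, -0.5, 6.9]
grip_width: 0.0181
gripper_force: 69.2
```

```bash
python3 -c "
from h import *
go(650.5,75,100,-1.6)"
```

```text
cur [482.5 274.6   0.6] yaw -16.63 tilt 0.08 j7 -2.62 -> rz -15.0  d [173.5 194.8 -99.4] t 27.75
```

Call:
{"op": "step_arm", "data": {"moves": [{"rx": 0, "ry": 0, "rz": 0, "dx": 0, "dy": 0, "dz": -20, "gripper": -0.8}, {"rx": 0, "ry": 0, "rz": 0, "dx": 0, "dy": 0, "dz": -30, "gripper": -0.8}, {"rx": 0, "ry": 0, "rz": 0, "dx": 0, "dy": 0, "dz": -30, "gripper": -0.8}, {"rx": 0, "ry": 0, "rz": -7.5, "dx": 0, "dy": 0, "dz": 0, "gripper": -0.8}, {"rx": 0, "ry": 0, "rz": -7.5, "dx": 0, "dy": 0, "dz": 0, "gripper": -0.8}, {"rx": 0, "ry": 0, "rz": 0, "dx": 23.5, "dy": 25, "dz": 0, "gripper": -0.8}, {"rx": 0, "ry": 0, "rz": 0, "dx": 35, "dy": 40, "dz": 0, "gripper": -0.8}, {"rx": 0, "ry": 0, "rz": 0, "dx": 35, "dy": 40, "dz": 0, "gripper": -0.8}, {"rx": 0, "ry": 0, "rz": 0, "dx": 35, "dy": 40, "dz": 0, "gripper": -0.8}, {"rx": 0, "ry": 0, "rz": 0, "dx": 30, "dy": 30, "dz": 10, "gripper": -0.8}, {"rx": 0, "ry": 0, "rz": 0, "dx": 15, "dy": 20, "dz": 20, "gripper": -0.8}, {"rx": 0, "ry": 0, "rz": 0, "dx": 0, "dy": 0, "dz": 0, "gripper": -0.8}, {"rx": 0, "ry": 0, "rz": 0, "dx": 0, "dy": 0, "dz": 0, "gripper": -0.8}, {"rx": 0, "ry": 0, "rz": 0, "dx": 0, "dy": 0, "dz": 0, "gripper": -0.8}]}}

```text
clock: 29.5
tcp_pos: [0.6496, 0.0765, 0.0502]
orientation: [-3.14, 0.041, -0.001]
contact_force: [-0.4, -0.1, -3.0]
grip_width: 0.0174
gripper_force: 69.1
```

```bash
python3 -c "
from h import *
go(650.5,75,6.2,-1.6)
o=r.get_obs();print(o['grip_width'],o['gripper_force'])"; python3 w.py w18 .07
```

```text
cur [649.6  76.5  50.2] yaw -1.49 tilt 0.07 j7 -1.93 -> rz 0.1  d [ 1.   1.4 44. ] t 29.5
0.017405181915592344 69.1345489025116
[516. 271.] 3035.5 [654.2 -23.8] [25.9 25.9] -1.2
[485. 245.] 2319.0 [663.4 -12.6] [36.2 35.7] 88.5
[457. 228.] 3093.5 [670.9  -3.8] [45.7 45. ] 88.5
[279. 264.] 7792.0 [650.8  77.9] [96.7 18.3] -1.4
```

Call:
{"op": "step_arm", "data": {"moves": [{"rx": 0, "ry": 0, "rz": 0.1, "dx": 0, "dy": 1.3, "dz": 20, "gripper": -0.8}, {"rx": 0, "ry": 0, "rz": 0, "dx": 0, "dy": 0, "dz": 16, "gripper": -0.8}, {"rx": 0, "ry": 0, "rz": 0, "dx": 0, "dy": 0, "dz": 5, "gripper": -0.8}, {"rx": 0, "ry": 0, "rz": 0, "dx": 0, "dy": 0, "dz": 3, "gripper": -0.8}, {"rx": 0, "ry": 0, "rz": 0, "dx": 0, "dy": 0, "dz": 0, "gripper": -0.8}, {"rx": 0, "ry": 0, "rz": 0, "dx": 0, "dy": 0, "dz": 0, "gripper": -0.8}]}}

```text
clock: 30.3
tcp_pos: [0.6501, 0.0735, 0.0057]
orientation: [-3.141, 0.047, -0.001]
contact_force: [-0.5, -0.5, -0.4]
grip_width: 0.0178
gripper_force: 69.5
```

Call:
{"op": "step_arm", "data": {"moves": [{"rx": 0, "ry": 0, "rz": 0, "dx": 0, "dy": 0, "dz": 0, "gripper": -0.4}, {"rx": 0, "ry": 0, "rz": 0, "dx": 0, "dy": 0, "dz": 0, "gripper": -0.3}, {"rx": 0, "ry": 0, "rz": 0, "dx": 0, "dy": 0, "dz": 0, "gripper": -0.3}, {"rx": 0, "ry": 0, "rz": 0, "dx": 0, "dy": 0, "dz": -20, "gripper": -0.3}, {"rx": 0, "ry": 0, "rz": 0, "dx": 0, "dy": 0, "dz": -40, "gripper": -0.3}, {"rx": 0, "ry": 0, "rz": 0, "dx": 0, "dy": 0, "dz": -60, "gripper": -0.3}, {"rx": 0, "ry": 0, "rz": 0, "dx": -50, "dy": -40, "dz": -40, "gripper": -0.3}, {"rx": 0, "ry": 0, "rz": 0, "dx": -50, "dy": -50, "dz": 0, "gripper": -0.3}, {"rx": 0, "ry": 0, "rz": 0, "dx": -40, "dy": -60, "dz": 0, "gripper": -0.3}, {"rx": 0, "ry": 0, "rz": 0, "dx": 0, "dy": -60, "dz": 0, "gripper": -0.3}, {"rx": 0, "ry": 0, "rz": 0, "dx": 0, "dy": -50, "dz": 0, "gripper": -0.3}, {"rx": 0, "ry": 0, "rz": 0, "dx": 0, "dy": -50, "dz": 0, "gripper": -0.3}, {"rx": 0, "ry": 0, "rz": 0, "dx": 0, "dy": 0, "dz": 0, "gripper": -0.3}, {"rx": 0, "ry": 0, "rz": 0, "dx": 0, "dy": 0, "dz": 0, "gripper": -0.3}]}}

```text
clock: 32.05
tcp_pos: [0.5384, 0.3657, 0.1594]
orientation: [3.141, -0.047, 0.001]
contact_force: [0.4, -0.8, -0.6]
grip_width: 0.0299
gripper_force: 0.0
```

```bash
python3 - <<'E'
from h import *
a=r.grab_frame("top")[110:215,200:340]; b=r.grab_frame("scene")[190:320,175:315]
cv2.imwrite("pics/fin.png",np.hstack([cv2.resize(a,(400,300),interpolation=2),cv2.resize(b,(390,300),interpolation=2)]))
E
```

```text
(no output)
```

View pics/fin.png

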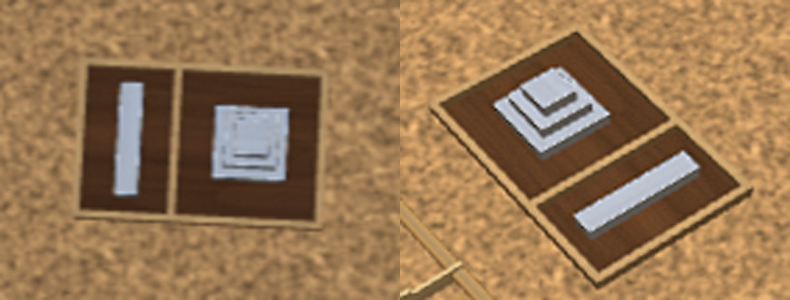

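Both views show the three-step stack in the wide compartment (250,143) and the bar flat in the narrow one (128,138), with the arm clear.

```bash
python3 -c "
from bench import r
print(r.hand_in())"
```

```text
the job is handed in; nothing more can be done
None
```

The job is handed in at about 32 s of the 106 s allowed, verdict not shown: the three squares are stacked big–mid–small in the wide compartment, centred to within about 2 mm with no overhang by camera, the bar lies flat in the narrow one, and I never touched the lathe pieces.

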